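Swing the thermometer holder over the mug and fit its probe

ROBOT

A 6-joint arm with a two-finger parallel gripper is mounted at the origin on a cart in front of the work surface, level with it; the furniture and walls round the work are solid. World frame = base frame: x ahead of the robot, y to its left, z up, the work surface at z = 0. Lengths are in mm, angles in rad, forces in N, time in s.
With the tool pointing down it reaches from about 350 to 800 mm from the base axis. Payload 7.3 kg.
Tool frame: the origin (TCP) lies midway between the tips of the shut fingers; the grasp point (between the pads) lies 19 mm behind it; z points along the fingers, y is the line along which they close (so a half turn about z gives the same grasp; the last joint's range is limited). The gripper opens to 85 mm and grips with 20 to 120 N. Pads are 22 mm wide; open, the fingers measure 114 mm over their backs; the gripper's body (76 mm by 85 mm) begins 54 mm behind the grasp point. The pads swing forward as they close: fully open they stand 13 mm farther back than shut.
Start: joints at [-1.397, 0.342, 1.524, -0, 1.275, -0.146], TCP at [165.07, -498.394, 231.322] pointing down, gripper open.
Joint ranges: [-2.53, 2.53], [-0.77, 2.02], [0.04, 2.7], [-1, 4.14], [0.28, 2.66], [-3.11, 3.11]. Speed limits (rad/s): [2.57, 2.57, 3.14, 3.14, 3.14, 3.14].

INTERFACE

Orientations are given as a rotation vector (axis times angle).
In Python, from cell import arm gives the robot as it stands. Calls block until the motion is done:
- arm.reach(position, orientation): joint-space move of the TCP to a pose.
- arm.move_l(position, rot=None, velocity=150): straight line of the TCP; rot=None keeps the orientation; velocity is the mean speed in mm/s.
- arm.movej(angles): joint-space move.
- arm.gripper_to(opening, strength=None): opening from 0.0 (shut) to 1.0 (fully open); strength is the grip in N (None keeps the last); returns when the fingers have stopped.
- arm.sleep(seconds).
- arm.solve_ik(position, orientation): joint angles nearest the present ones, or None.
- arm.snapshot(name): name is "scene" or "top"; returns a dict with "pixels" (420x560x3 uint8, red, green, blue), "vertical_fov" (degrees; the focal length in pixels is half the picture's height over the tangent of half this angle, whatever the lens; pixels are square), "cx", "cy" (the principal point, pixels), "k1" (the pictures are not rectified: a ray, as slopes to the right and down, at radius r is drawn at 1 + k1 r^2 times it, then the intrinsics apply), "world_to_cam" (4x4, takes a point from world to camera coordinates). Camera axes: x right, y up, looking along -z (the intrinsics and any distortion apply to the point x, -y, -z); pixel columns grow to the right and rows downward; lengths in mm; the calibration is good to about 2 mm. A picture is of the moment at which its call begins. There is no depth.
A pose or a line that the arm cannot do raises arm.IKError and nothing moves.
- arm.job_done(): hands the job in; it is judged then, once.
Readings, each from a call of its own:
- arm.current_time_s(): time.
- arm.current_qpos(): joint angles.
- arm.current_qd(): joint speeds.
- arm.current_tau(): joint torques, N m.
- arm.current_tcp_pos(): TCP position.
- arm.current_tool_rot(): TCP orientation.
- arm.current_ft_force(): force on the tool from outside, world axes, zero at the start.
- arm.current_moment(): the same for the moment, N m.
- arm.current_finger_gap(): opening from 0.0 (shut) to 1.0 (fully open).
- arm.current_gripper_force(): force on a finger pad.
Only numpy, scipy, OpenCV 4.12 (cv2) and the standard library are available. Lean on these libraries where they do the work, as an engineer would, in place of code of your own. Each camera call takes 0.05 s, during which the arm holds its last target. There are 200 camera calls.

TASK

Set up the thermometer for the mug: take the stiff two-jointed arm by its upright handle and swing it round until the opening at its end is over the middle of the mug, and let go so that it stays there. Then take the thermometer probe from its stand and lower it through that opening until its collar rests on the holder and its tip hangs inside the mug. Leave the mug and the other things on the worktop (the two jars, the salt shaker) standing where they are; nothing may be pushed about by the arm.

Things in the scene. Friction and masses are not known exactly. Their poses are not given: they have to be found in the camera images.
- boom_base: Fixed foot and column of the jointed arm: dark round foot 96 mm wide, 15 mm high, steel column 22 mm wide to 118 mm height. Origin: centre of the foot's underside, on the column's (shoulder's) vertical axis. It is never turned: its axes are the world's.
- boom_inner (a joint): Stiff shoulder hinge about the column (friction about 0.5 N m), range -2.2 to 2.2 rad. At 0 the inner bar points to -x (to the robot); positive turns anticlockwise seen from above (towards -y, the robot's right). Inner bar: 140 mm from shoulder axis to elbow axis, 18 mm wide (36 mm at the joints), 118 to 134 mm above the worktop, caps to 140 mm.
- boom_outer (a joint): Stiff elbow hinge (friction about 0.4 N m), range -2.5 to 2.5 rad; 0: outer bar in line with the inner; positive anticlockwise from above. Outer bar: below the inner, 99 to 116 mm up, 18 mm wide (32 at the elbow); handle 145 mm and opening 200 mm from the elbow axis. It passes over mug and shaker but not over the jars or the probe.
- elbow (a point): Point on the elbow axis, 114 mm above the worktop.
- handle (a point): Top centre of the upright round black handle on the outer bar: 18 mm diameter, from 120 to 188 mm above the worktop; a sleeve that spins freely about its own axis, so it can be held at any yaw and led along while the bar turns under it. It is 55 mm from the holder's opening, towards the elbow.
- holder (a point): Centre of the upper mouth of the opening in the holder at the end of the outer bar, 114 mm above the worktop: a black square block 46 x 46 mm, 14 mm thick, with a vertical through hole 12 mm in diameter, bevelled. The point's x axis points along the outer bar towards the elbow.
- mug: Pale green stoneware mug with a handle, standing upright: cup 82 mm wide, 74 mm high, wall about 5 mm; origin on the worktop; the cup's axis is 13.5 mm from the origin along its own +y, and the ear reaches to 55 mm along its -y.
- mug_mouth (a point): Centre of the mug's mouth, on the cup's axis at rim height, 74 mm.
- probe: Thermometer probe, 138 mm long, standing in its stand: thin steel spike 6.6 mm in diameter reaching 82 mm down from the collar, pointed; black collar 32 mm wide, 5 mm thick; above it a white round grip 25 mm in diameter, up to 56 mm above the collar's underside. Origin: on the axis at the collar's underside; z up along the axis.
- probe_tip (a point): Point of the probe's spike, 82 mm below its origin.
- probe_stand: Fixed parking stand of the probe: round black foot 68 mm wide and an upright steel tube 26 mm wide, 92 mm high, inner diameter 16 mm; the probe's collar rests on its rim. Origin: centre of its underside.
- jar_a: One of two alike tall glass storage jars: jar with a red screw lid, 81 mm wide, 145 mm high, about 0.66 kg; origin at the centre of its underside. Bystander.
- jar_b: The other tall jar with a red screw lid, 81 mm wide, 145 mm high, about 0.66 kg; origin at the centre of its underside. Bystander.
- mill: Small salt shaker with grey cap and glass body, on the front strip near the probe's stand, 44 mm wide, 90 mm high; origin at the centre of its underside. Bystander.

How it is judged:
By the outcome, as a careful person would: the job done as asked, in the order asked, and still so for the second after the job is handed in, with the robot touching nothing.
It also fails if it takes over 58 s, if anything falls off the work surface, if the arm or the gripper's body presses on something with over 40 N, if the wrist force passes 120 N, or if a joint passes its speed limit or range.

## Working session

There is one attempt and no reset: what is moved stays moved. The work goes in short steps, each a Python script; the robot and the scene stay as the last script left them, time stands still between calls to the robot, and variables do not carry over. Pictures are saved under pics/ and viewed, at most 10 in all, crops included, and the job is handed in when it is done.

```bash
ls; mkdir -p pics
cat > h.py <<'E'
import numpy as np, cv2
from cell import arm
def snap(n,fn=None):
    s=arm.snapshot(n)
    if fn: cv2.imwrite('pics/'+fn,s['pixels'][:,:,::-1])
    return s
def K(s):
    h=s['pixels'].shape[0]; f=h/2/np.tan(np.radians(s['vertical_fov'])/2)
    return f
def ray(s,u,v):
    f=K(s); d=np.array([(u-s['cx'])/f,(v-s['cy'])/f]); p=d.copy()
    for _ in range(30): p=d/(1+s['k1']*(p@p))
    W=np.array(s['world_to_cam']); R=W[:3,:3]; o=-R.T@W[:3,3]
    r=R.T@np.array([p[0],-p[1],-1]); return o,r/np.linalg.norm(r)
def onz(s,u,v,z):
    o,r=ray(s,u,v); return o+r*(z-o[2])/r[2]
def proj(s,P):
    W=np.array(s['world_to_cam']); c=W[:3,:3]@np.array(P,float)+W[:3,3]
    p=np.array([c[0],-c[1]])/-c[2]; p=p*(1+s['k1']*(p@p)); f=K(s)
    return p*f+[s['cx'],s['cy']]
def tri(a,b):
    # nearest point of two rays, (o,d) each ; returns point, gap
    o1,d1=a;o2,d2=b
    A=np.stack([d1,-d2],1); t=np.linalg.lstsq(A,o2-o1,rcond=None)[0]
    p,q=o1+t[0]*d1,o2+t[1]*d2
    return (p+q)/2,np.linalg.norm(p-q)
E
python3 - <<'E'
from h import *
for n in('scene','top'):
    s=snap(n,n+'0.png'); o,r=ray(s,280,210); print(n,o,r,K(s),s['k1'],s['cx'],s['cy'])
print(arm.current_tool_rot(),arm.current_time_s())
E
```

```text
pics
scene [151.40660285 793.19416093 922.30495328] [ 0.35714083 -0.61905347 -0.69944495] 485.17963238356583 0.0469246458501816 278.9996651139926 215.10427189251976
top [ 316.47691712  122.62836384 1156.25914631] [ 0.18435647 -0.01762343 -0.98270143] 434.06023501027397 0.03646550698626639 281.1254666180888 206.26657838552995
[-3.10014515e+00 -5.00032428e-01  6.90531908e-05] 0.1
```

View pics/scene0.png

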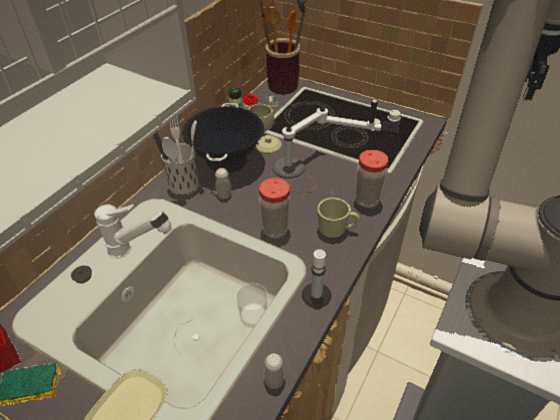

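View pics/top0.png

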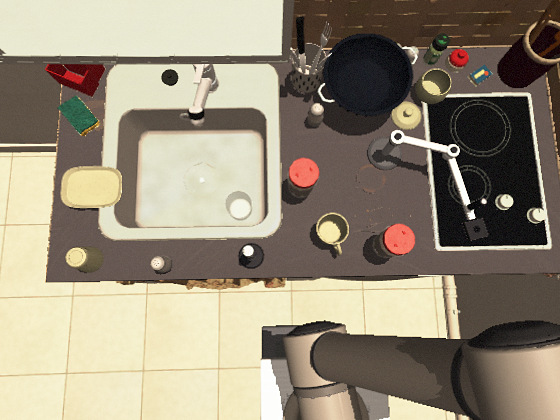

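The scene view shows the boom's shoulder at about (288,132), the handle at (374,103) and the holder at (376,125). The mug is at (333,215), the probe at (319,265), and the jars at (274,190) and (373,160). In the top view the shoulder is at (397,136), the elbow at (453,150), the holder at (475,229), the mug at (331,230), the probe at (250,256), and the jars at (303,173) and (400,239).

Run:
```python
from h import *
t=snap('top');s=snap('scene')
a=cv2.resize(t['pixels'][115:265,360:560],None,fx=4,fy=4,interpolation=cv2.INTER_CUBIC)
cv2.imwrite('pics/c1.png',a[:,:,::-1])
b=cv2.resize(s['pixels'][85:235,260:460],None,fx=4,fy=4,interpolation=cv2.INTER_CUBIC)
cv2.imwrite('pics/c2.png',b[:,:,::-1])
c=np.hstack([cv2.resize(t['pixels'][205:285,220:300],None,fx=5,fy=5,interpolation=cv2.INTER_CUBIC),cv2.resize(s['pixels'][235:315,280:360],None,fx=5,fy=5,interpolation=cv2.INTER_CUBIC)])
cv2.imwrite('pics/c3.png',c[:,:,::-1])
for n,u,v,z in [('shoulder',397,136,140),('elbow',453,150,140),('handle',486,201,188),('holder',475,229,114),('mug',331,230,74),('probe',250,252,148),('jarA',303,173,145),('jarB',400,239,145),('mill',161,264,90)]:
    P=onz(t,u,v,z);print(n,P.round(),proj(s,P).round())
```

```text
shoulder [ 688. -188.  140.] [288. 129.]
elbow [ 650. -322.  140.] [322. 109.]
handle [ 512. -365.  188.] [375. 100.]
holder [ 458. -368.  114.] [389. 127.]
mug [466. -24.  74.] [334. 210.]
probe [408. 176. 148.] [322. 252.]
jarA [596.  47. 145.] [275. 188.]
jarB [ 433. -176.  145.] [374. 158.]
mill [388. 394.  90.] [278. 354.]
```

View pics/c1.png

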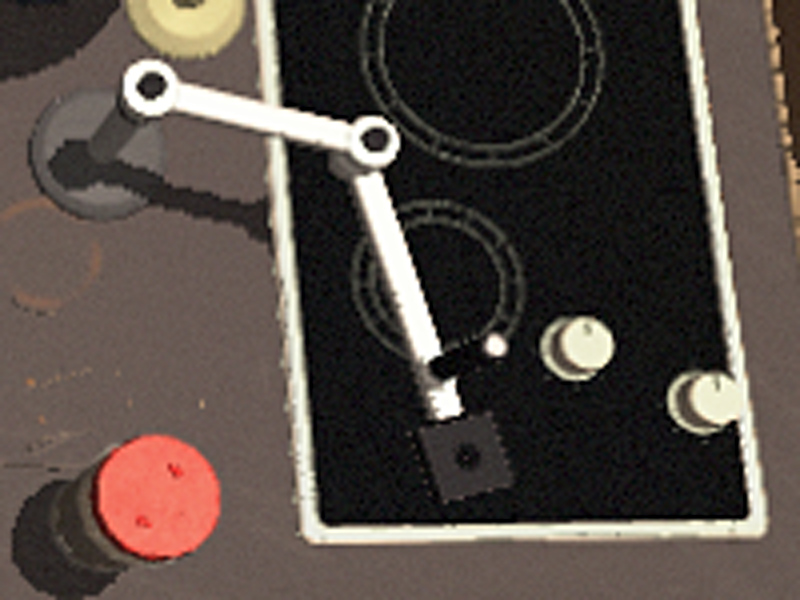

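View pics/c2.png

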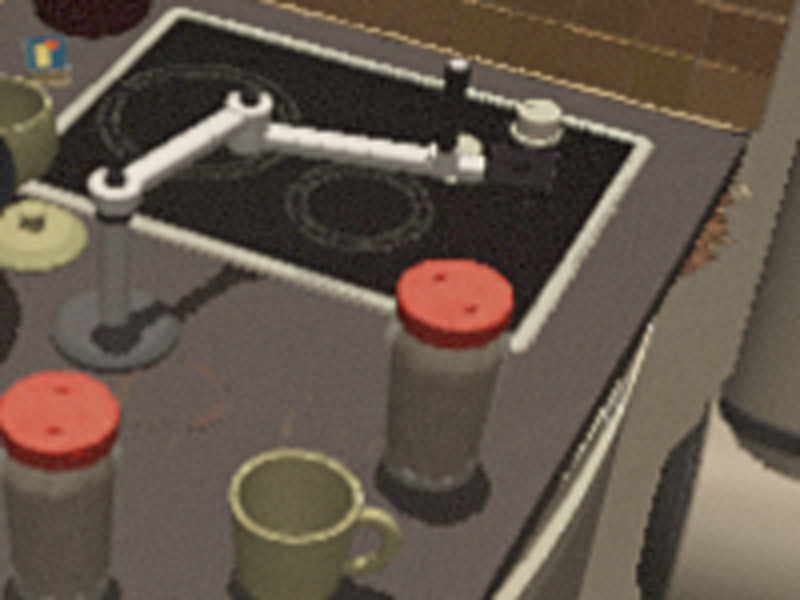

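View pics/c3.png

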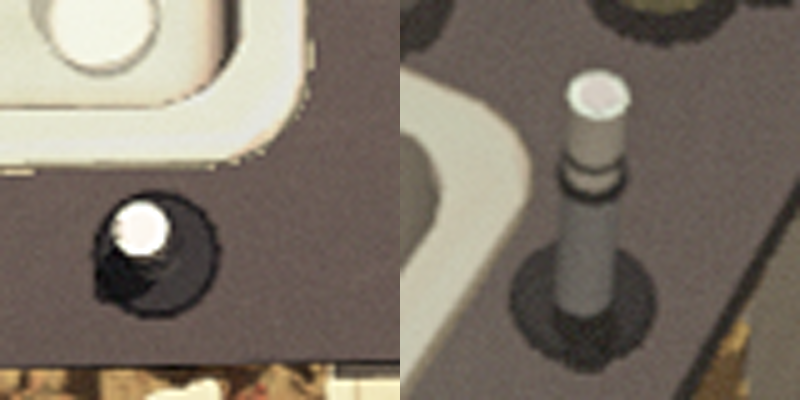

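The crops give good pixel positions for the boom's caps, the hole, the handle tip and the top of the probe. Next I'll triangulate these and zoom in on the mug.

Run:
```python
from h import *
t=snap('top');s=snap('scene')
up=lambda U,V,f,x0,y0:((U+.5)/f-.5+x0,(V+.5)/f-.5+y0)
T={'sh':up(152,86,4,360,115),'el':up(377,139,4,360,115),'handle':up(496,346,4,360,115),'hole':up(467,458,4,360,115),'jarB':up(158,497,4,360,115),'probe':up(139,228,5,220,205)}
S={'sh':up(115,180,4,260,85),'el':up(249,104,4,260,85),'handle':up(458,65,4,260,85),'hole':up(520,170,4,260,85),'jarB':up(455,297,4,260,85),'probe':up(198,94,5,280,235)}
for k in T:
    p,g=tri(ray(t,*T[k]),ray(s,*S[k])); print(k,p.round(1),round(g,1))
def red(im,lo,x):
    h=cv2.cvtColor(im['pixels'],cv2.COLOR_RGB2HSV); m=((h[...,0]<8)|(h[...,0]>172))&(h[...,1]>120)&(h[...,2]>120)
    n,l,st,c=cv2.connectedComponentsWithStats(m.astype(np.uint8)); return [(c[i].round(1),st[i,4]) for i in range(1,n) if st[i,4]>150]
print(red(t,0,0),red(s,0,0))
print('foot/wok',onz(t,367,75,80),onz(t,412,75,80),onz(t,432,85,60),onz(t,505,201,20))
a=cv2.resize(t['pixels'][205:265,300:360],(400,400),interpolation=cv2.INTER_CUBIC)
b=cv2.resize(s['pixels'][190:250,305:365],(400,400),interpolation=cv2.INTER_CUBIC)
cv2.imwrite('pics/mug.png',np.hstack([a,b])[:,:,::-1])
```

```text
sh [ 689.2 -190.1  137.2] 0.2
el [ 654.3 -328.7  130.8] 0.9
handle [ 511.3 -358.7  189.2] 0.1
hole [ 458.1 -372.   111.9] 0.8
jarB [ 432.9 -173.8  144.2] 0.4
probe [411.4 181.6 149. ] 1.1
[(array([459.4,  56.8]), np.int32(231)), (array([70.4, 75.8]), np.int32(213)), (array([303.6, 172. ]), np.int32(705)), (array([399.3, 238.6]), np.int32(755))] [(array([373.4, 158.4]), np.int32(428)), (array([274.1, 187.9]), np.int32(516))]
foot/wok [ 883.33811051 -136.94220589   80.        ] [ 881.44515183 -257.69580832   80.        ] [ 861.72782438 -316.99605507   60.        ] [ 544.78084461 -499.68842117   20.        ]
```

View pics/mug.png

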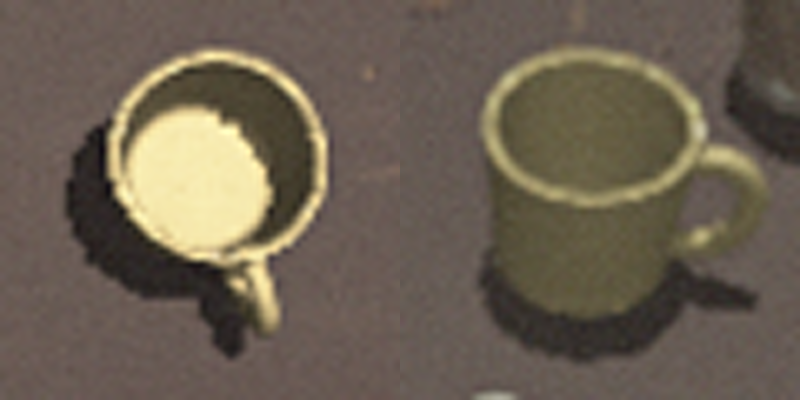

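The mug crop puts the rim centre at (218,156) in the top half and (594,127) in the scene half, with the handle pointing right and down. Next step: fit the boom and plan its fold path in joint space.

```bash
cat > plan.py <<'E'
from h import *
from scipy.optimize import least_squares
import heapq
D=lambda a:np.array([-np.cos(a),-np.sin(a)])   # bar direction at angle a
def fk(S,q1,q2):
    E=S+140*D(q1); return E,E+145*D(q1+q2),E+200*D(q1+q2)
def segd(p,a,b):
    t=np.clip((p-a)@(b-a)/((b-a)@(b-a)),0,1); return np.linalg.norm(p-a-t*(b-a))
def ik(S,H,L2,sgn=-1):
    v=H-S; c=(v@v-140**2-L2**2)/(280*L2); q2=sgn*np.arccos(c)
    q1=np.arctan2(-v[1],-v[0])-np.arctan2(L2*np.sin(q2),140+L2*np.cos(q2))
    return np.array([(q1+np.pi)%(2*np.pi)-np.pi,q2])
def clear(S,q,jars,extra):
    E,H,O=fk(S,*q); c=1e3
    for j,r in jars+extra:
        c=min(c,segd(j,S,E)-18-r,segd(j,E,O)-9-r,np.linalg.norm(j-O)-32.5-r,np.linalg.norm(j-E)-18-r)
    c=min(c,segd(S,E,O)-20,np.linalg.norm(S-O)-45, segd(H,S,E)-80)  # column; gripper near inner bar is above, keep off anyway
    return c
def path(S,qa,qb,jars,extra):
    st=np.radians(2.5); n=lambda q:tuple(np.round(np.array(q)/st).astype(int))
    a,b=n(qa),n(qb); memo={}
    def C(k):
        if k not in memo: memo[k]=clear(S,np.array(k)*st,jars,extra)
        return memo[k]
    dist={a:0};prev={};h=[(0,a)]
    while h:
        d,k=heapq.heappop(h)
        if k==b: break
        if d>dist[k]: continue
        for dx in(-1,0,1):
            for dy in(-1,0,1):
                m=(k[0]+dx,k[1]+dy); q=np.array(m)*st
                if m==k or abs(q[0])>2.1 or not -2.4<q[1]<-.1: continue
                c=C(m)
                if c<4: continue
                nd=d+np.hypot(dx,dy)*(1+(25/c)**2)
                if nd<dist.get(m,1e9): dist[m]=nd;prev[m]=k;heapq.heappush(h,(nd,m))
    P=[b]
    while P[-1]!=a: P.append(prev[P[-1]])
    P=[np.array(p)*st for p in P[::-1]]; P[0]=np.array(qa);P[-1]=np.array(qb)
    return P,min(clear(S,p,jars,extra) for p in P)
E
python3 - <<'E'
from plan import *
t=snap('top');s=snap('scene')
up=lambda U,V,f,x0,y0:((U+.5)/f-.5+x0,(V+.5)/f-.5+y0)
M,g=tri(ray(t,*up(218,156,400/60,300,205)),ray(s,*up(194.5,127,400/60,305,190))); print('mug',M,g)
A,g=tri(ray(t,303.6,172),ray(s,274.1,187.9)); print('A',A,g)
B,g=tri(ray(t,399.3,238.6),ray(s,373.4,158.4)); print('B',B,g)
m=[np.array(v) for v in((689.2,-190.1),(654.3,-328.7),(511.3,-358.7),(458.1,-372))]
def f(p):
    E,H,O=fk(p[:2],p[2],p[3]); return np.concatenate([p[:2]-m[0],E-m[1],H-m[2],O-m[3]])
r=least_squares(f,[688,-188,1.29,-1.05]); print(r.x,r.fun.round(1))
S=r.x[:2]; qa=r.x[2:]; qb=ik(S,M[:2],200)
jars=[(A[:2],40.5),(B[:2],40.5)]; extra=[(np.array([411,182]),20)]
for sg in(-1,):
    print('goal',qb,clear(S,qb,jars,extra),clear(S,qa,jars,extra))
P,c=path(S,qa,qb,jars,extra); print('clear',c,len(P))
H=np.array([fk(S,*p)[1] for p in P]);print(np.c_[np.degrees(P),H].round(0)[::4])
np.savez('st.npz',S=S,qa=qa,qb=qb,M=M,A=A,B=B,P=np.array(P))
E
```

```text
mug [470.6619428  -28.00281119  73.24181404] 1.6657626723466532
A [598.5703786   45.73005363 144.52953908] 0.33861653465384567
B [ 433.19536824 -173.90474203  145.5621031 ] 0.7227420856588729
[ 688.78563542 -191.69222417    1.3162008    -1.09328769] [-0.4 -1.6 -0.8  1.5  0.8 -0.5  0.4  0.6]
goal [ 0.14202413 -1.30384836] 42.897004838973714 64.99999999999997
clear 24.652085931833312 60
[[  75.  -63.  512. -359.]
 [  85.  -72.  535. -363.]
 [  88.  -82.  538. -344.]
 [  92.  -92.  550. -332.]
 [  92. -102.  552. -306.]
 [  92. -112.  559. -282.]
 [  90. -122.  566. -254.]
 [  80. -130.  571. -218.]
 [  70. -130.  568. -198.]
 [  60. -125.  558. -182.]
 [  50. -122.  555. -161.]
 [  40. -112.  538. -143.]
 [  30. -102.  524. -123.]
 [  20.  -92.  514. -101.]
 [  10.  -82.  507.  -78.]]
```

```bash
cat >> h.py <<'E'
from scipy.spatial.transform import Rotation as Ro
def down(a):
    y=np.array([np.cos(a),np.sin(a),0]); z=np.array([0,0,-1.]); return Ro.from_matrix(np.stack([np.cross(y,z),y,z],1)).as_rotvec()
E
python3 - <<'E'
from plan import *
d=np.load('st.npz'); q6=[]
P=d['P']; H=[fk(d['S'],*p)[1] for p in P]
for a in np.radians([60,90,120,-60,-90,-120]):
    q=[arm.solve_ik([*h,z],down(a)) for h,z in((H[0],158),(H[0],240),(H[30],158),(H[-1],158))]
    print(np.degrees(a),[None if x is None else np.round(x[[0,5]] if hasattr(x,'shape') else [x[0],x[5]],2) for x in q])
a=np.radians(90)
arm.reach([511.5,-358.8,240],down(a)); arm.move_l([511.5,-358.8,158],velocity=120)
arm.gripper_to(0.0,50); print(arm.current_finger_gap()*85,arm.current_gripper_force(),arm.current_ft_force(),arm.current_tcp_pos(),arm.current_time_s())
snap('scene','g1.png')
E
```

```text
59.99999999999999 [array([-0.73, -1.78]), array([-0.73, -1.78]), array([-0.48, -1.52]), array([-0.31, -1.36])]
90.0 [array([-0.73, -2.3 ]), array([-0.73, -2.3 ]), array([-0.48, -2.05]), array([-0.31, -1.88])]
119.99999999999999 [array([-0.73, -2.83]), array([-0.73, -2.83]), array([-0.48, -2.57]), array([-0.31, -2.41])]
-59.99999999999999 [array([-0.73,  0.31]), array([-0.73,  0.31]), array([-0.48,  0.57]), array([-0.31,  0.74])]
-90.0 [array([-0.73,  0.84]), array([-0.73,  0.84]), array([-0.48,  1.09]), array([-0.31,  1.26])]
-119.99999999999999 [array([-0.73,  1.36]), array([-0.73,  1.36]), array([-0.48,  1.62]), array([-0.31,  1.78])]
16.23332591666704 48.68584871292114 [-0.46787062 -0.86953848  2.31331835] [ 511.48179779 -358.90638427  158.33102561] 3.7333
```

Run:
```python
from plan import *
d=np.load('st.npz'); P=d['P']; H=[fk(d['S'],*p)[1] for p in P]
i=list(range(5,len(P)-3,5))+[len(P)-1]
off=np.array([511.5,-358.8])-H[0]
for k,n in enumerate(i):
    w=n/len(P); h=H[n]+off*(1-w)
    arm.move_l([*h,158],velocity=90)
    f=arm.current_ft_force(); print(h.round(),np.round(f,1),round(arm.current_time_s(),1))
    if np.linalg.norm(f)>60: print('STOP');break
print(arm.current_finger_gap()*85,arm.current_tcp_pos(),H[-1])
s=snap('scene');t=snap('top')
c=np.hstack([t['pixels'][110:290,230:430],s['pixels'][100:280,230:430]])
cv2.imwrite('pics/after.png',cv2.resize(c,None,fx=2,fy=2)[:,:,::-1])
```

```text
[ 541. -363.] [-1.6 -4.   3. ] 4.3
[ 543. -338.] [-3.4 -0.4  5.5] 4.7
[ 551. -312.] [-3.1  1.1  4.9] 5.1
[ 558. -282.] [-1.1  3.   6.6] 5.6
[ 567. -243.] [1.3 1.8 5.7] 6.2
[ 569. -208.] [-0.4  2.2  7.3] 6.8
[ 563. -184.] [1.4 1.6 6. ] 7.2
[ 555. -161.] [2.3 2.  5.8] 7.6
[ 534. -139.] [-1.  -0.1  7.8] 8.1
[ 518. -112.] [1.4 0.5 7.7] 8.6
[508. -84.] [2.8 0.7 6.4] 9.1
[493. -78.] [-0.3 -3.2  7.7] 9.4
16.229730581704057 [492.48938302 -79.35761424 158.17396496] [492.53359496 -78.46696512]
```

View pics/after.png

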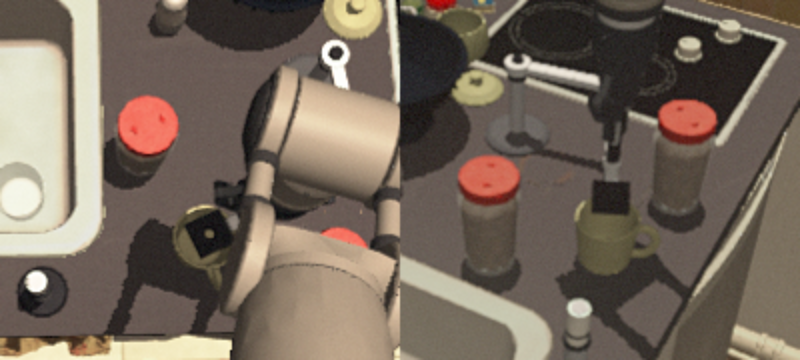

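The boom is now over the mug: in the top half the hole is at about (208,233), inside the rim, and both jars stand unmoved. I'll release, rise, move above the probe and measure the hole.

Run:
```python
from plan import *
arm.gripper_to(0.45); print(arm.current_tcp_pos())
arm.move_l([492.5,-79.2,225],velocity=150)
a=np.radians(90)
arm.reach([411.4,181.6,230],down(a))
print(arm.current_time_s(), arm.current_qpos(), arm.current_finger_gap())
s=snap('scene');t=snap('top')
a=cv2.resize(t['pixels'][200:260,300:360],(400,400),interpolation=cv2.INTER_CUBIC)
b=cv2.resize(s['pixels'][170:230,305:365],(400,400),interpolation=cv2.INTER_CUBIC)
cv2.imwrite('pics/hole.png',np.hstack([a,b])[:,:,::-1])
```

```text
[491.91530801 -78.30092535 157.23423207]
11.5167 [ 2.43771852e-01  2.05933697e-01  1.71902752e+00 -4.68709390e-04
  1.21712251e+00 -1.32657276e+00] 0.45240791054336565
```

View pics/hole.png

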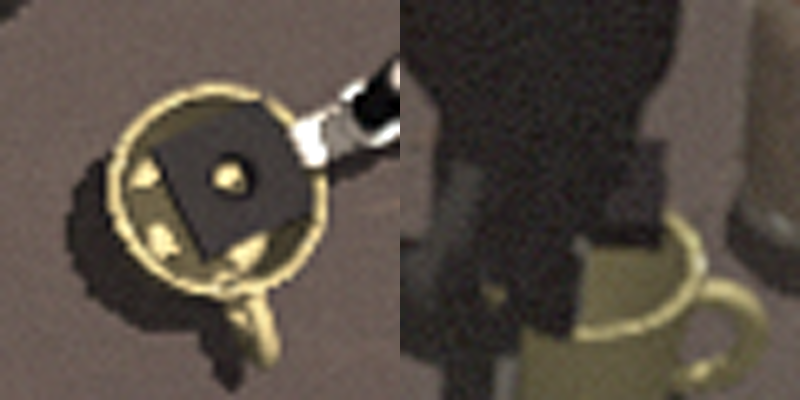

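The top half shows the hole centre at (234,178), inside the mug rim; in the scene half the gripper blocks the view of it. Now I'll compare the image with the kinematics and grip the probe.

Run:
```python
from plan import *
d=np.load('st.npz'); t=snap('top')
h=onz(t,300+234.5/6.6667-.5,200+178.5/6.6667-.5,114); print('hole img',h,'mug',d['M'], 'mug top', onz(t,300+218.5/6.6667-.5,205+156.5/6.6667-.5,74))
for hp in((491.9,-78.3),(492.5,-79.3)):
    q=ik(d['S'],np.array(hp),145); print('hole kin',fk(d['S'],*q)[2],np.degrees(q.sum()))
# grasp probe: centre in x, then y, then final
arm.move_l([411.4,181.6,113],velocity=150)
print(arm.current_ft_force())
arm.gripper_to(0.0,20); print(arm.current_finger_gap()*85,arm.current_ft_force(),arm.current_moment(),arm.current_tcp_pos(),arm.current_time_s())
```

```text
hole img [469.71084871 -28.14113363 114.        ] mug [470.6619428  -28.00281119  73.24181404] mug top [471.36368259 -27.68525765  74.        ]
hole kin [469.81041673 -27.93085954] -66.31995863522678
hole kin [470.57302944 -28.85985763] -66.50480299980255
[ 0.78343016  1.46719503 -1.1765135 ]
24.158712959679324 [-0.4075864  -0.27130278  4.63124695] [-0.06894628  0.0025847  -0.02388108] [412.05810418 181.72495799 113.83983493] 12.8583
```

Run:
```python
from plan import *
arm.gripper_to(0.45)
arm.move_l([411.4,181.7,113],down(0.0),velocity=60) if False else arm.reach([411.4,181.7,113],down(0.0))
print(arm.current_tcp_pos(),arm.current_qpos().round(2) if hasattr(arm.current_qpos(),'round') else arm.current_qpos())
arm.gripper_to(0.0,50); p=arm.current_tcp_pos(); print('grip',arm.current_finger_gap()*85,p,arm.current_ft_force())
arm.move_l([411.4,181.7,235],velocity=150)
print(arm.current_ft_force(),arm.current_finger_gap()*85)
a=np.radians(23.6)
arm.reach([469.8,-28.1,235],down(a))
arm.move_l([469.8,-28.1,222],velocity=60)
print(arm.current_tcp_pos(),arm.current_time_s())
s=snap('scene');t=snap('top')
a=cv2.resize(t['pixels'][190:260,300:370],(400,400),interpolation=cv2.INTER_CUBIC)
b=cv2.resize(s['pixels'][140:210,300:370],(400,400),interpolation=cv2.INTER_CUBIC)
cv2.imwrite('pics/ins.png',np.hstack([a,b])[:,:,::-1])
np.save('off.npy',p[2]-92)
```

```text
[411.39935881 181.68663401 112.99497466] [ 0.25  0.35  1.89 -0.    0.9   0.24]
grip 23.96733571688147 [411.36502427 181.72841532 113.14093923] [-0.82650294  0.13004106  2.75616271]
[-0.64643586  0.29365935 -0.68997625] 24.041665299093577
[469.44185044 -27.33209782 221.47167957] 17.025
```

View pics/ins.png

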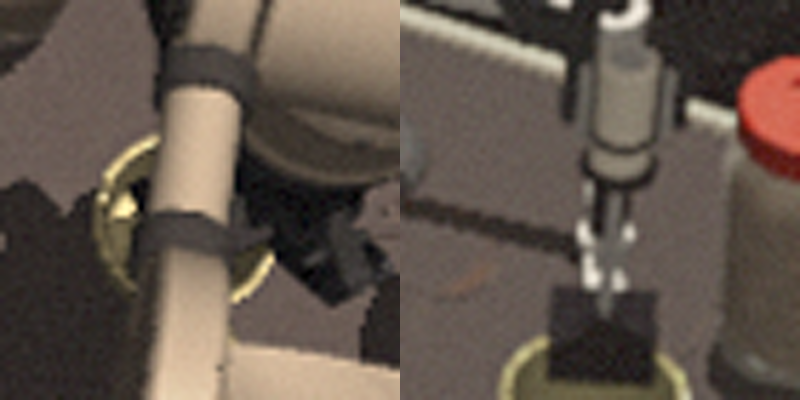

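The scene half shows the gripped probe hanging upright with its tip at (606,318), just above the black block; the top view is hidden by the arm. I'll lower it with force checks.

Run:
```python
from plan import *
s=snap('scene'); off=float(np.load('off.npy'))
print('hole px',proj(s,[469.8,-28.1,114]),'tip px',proj(s,[469.8,-28.1,222-off-82]),'seen',335.6,195.2)
f0=np.array(arm.current_ft_force())
for z in (216,212,208,203,195,180,165,150,142,138):
    arm.move_l([469.8,-28.1,z],velocity=40)
    f=np.array(arm.current_ft_force())-f0; print(z,f.round(1),np.round(arm.current_tcp_pos(),1))
    if np.linalg.norm(f)>12: print('STOP'); break
print(arm.current_time_s(),off)
```

```text
hole px [334.94534216 196.69047751] tip px [335.09146398 195.22678557] seen 335.6 195.2
216 [-0.6  0.9 -0.5] [469.6 -28.1 215.7]
212 [-0.2  1.5 -0.2] [469.7 -28.1 211.7]
208 [ 0.5  0.9 -0.7] [469.6 -28.1 207.7]
203 [ 0.6 -1.   0.1] [469.6 -28.1 202.7]
195 [-0.4  0.2 -0.4] [469.6 -28.1 194.7]
180 [-0.5  0.2  0.4] [469.7 -28.1 179.8]
165 [-0.3  0.2  0.2] [469.7 -28.1 164.8]
150 [-0.1  1.7 -0.2] [469.7 -28.1 149.8]
142 [ 0.6  0.2 -0.9] [469.6 -28.  141.7]
138 [0.1 0.7 0.1] [469.6 -28.1 137.8]
20.775 21.140939225556224
```

Run:
```python
from plan import *
for z in (136.5,135.5,134.8):
    arm.move_l([469.8,-28.1,z],velocity=20); print(z,np.round(arm.current_ft_force(),1))
arm.gripper_to(0.45); arm.sleep(.3)
arm.move_l([469.8,-28.1,230],velocity=100)
arm.reach([400,-330,300],down(np.radians(23.6))); arm.sleep(.5)
print(arm.current_time_s())
s=snap('scene');t=snap('top')
c=np.hstack([cv2.resize(t['pixels'][150:290,220:360],(400,400),interpolation=cv2.INTER_CUBIC),cv2.resize(s['pixels'][130:270,255:395],(400,400),interpolation=cv2.INTER_CUBIC)])
cv2.imwrite('pics/fin.png',c[:,:,::-1])
```

```text
136.5 [-0.5  0.7 -0.6]
135.5 [ 0.3 -0.  -0.1]
134.8 [-0.8  0.6  2.5]
24.925
```

View pics/fin.png

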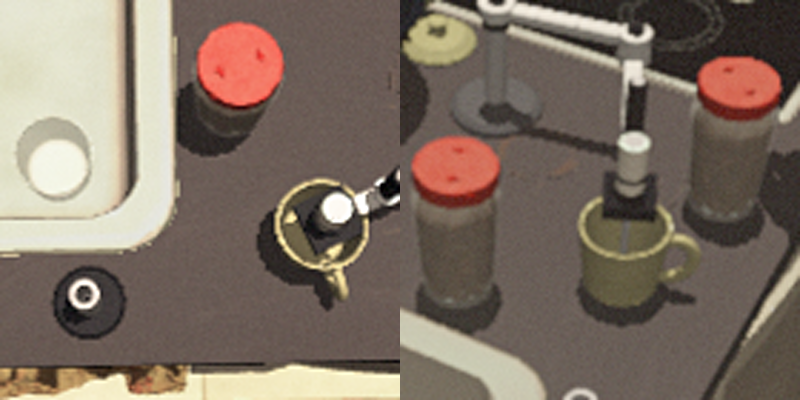

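The probe is seated: in the scene half its collar sits on the block at (630,185) and the spike is visible inside the mug. The mug and jars haven't moved.

```bash
python3 -c "
from cell import arm
print(arm.job_done())"
```

```text
the job is handed in; nothing more can be done
None
```

I handed the job in at about 25 s: the holder sits over the middle of the mug (within about 2 mm), the probe rests on its collar with its tip in the mug, and in the last picture the mug and both jars stood where they were; the salt shaker was outside that picture, but the arm never went near it.

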